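Put the tablet away in the desk sorter

ROBOT

A 6-joint arm with a two-finger parallel gripper is mounted at the origin on the work surface. World frame = base frame: x ahead of the robot, y to its left, z up, the work surface at z = 0. Lengths are in m, angles in rad, forces in N, time in s.
With the tool pointing down it reaches from about 0.3 to 0.875 m from the base axis. Payload 6.4 kg.
Tool frame: the origin (TCP) lies midway between the tips of the shut fingers; the grasp point (between the pads) lies 19 mm behind it; z points along the fingers, y is the line along which they close (so a half turn about z gives the same grasp; the last joint's range is limited). The gripper opens to 88 mm and grips with 3 to 60 N. Pads are 18 mm wide; open, the fingers measure 123 mm over their backs; the gripper's body (75 mm by 187 mm) begins 45 mm behind the grasp point.
Start: joints at [0.936, 0.181, 1.607, -0, 1.354, -0.206], TCP at [0.239, 0.523, 0.239] pointing down, gripper open.
Joint ranges: [-2.99, 2.99], [-0.89, 2.07], [0.3, 2.58], [-1.14, 4.28], [0, 2.63], [-3.12, 3.12]. Speed limits (rad/s): [2.57, 2.57, 3.01, 3.14, 3.14, 3.14].

INTERFACE

Orientations are given as a rotation vector (axis times angle).
In Python, from station import sensors, imaging, order gives the robot as it stands.
- The arm moves only by the tool jog_arm, never from a script. Its argument "targets" is a list of rows, each a list of 7 numbers: the turn, a rotation vector about the tool's x, y, z in rad, then the shift along the tool's x, y, z in m, then the closure, from 0 (fully open) to 1 (shut). A call has 1 to 5 rows; each row shifts and turns the commanded pose from where the row before left it, along the tool's axes as they then stand; what a row does not reach is not made up. A row lasts 1/8 s, in which the tool goes at most 62.5 mm and 10.7 degrees, less where a joint would pass 70% of its speed; a pose out of reach is approached as far as the arm can. A call with a gripper value outside its range is refused whole. The fingers move at their own pace and stop on an object; the grip force is fixed at half the most. Time passes only in rows, so rows that do not move let the fingers close. It gives the time, the measured TCP pose, the force, the opening and the grip force at its end, in the units of the state.
- sensors.state(): the state, without advancing time (a new reading comes with each control period).
- imaging.snapshot(name): name is "scene" or "side" or "wrist"; returns a dict with "color" (400x640x3 uint8, blue, green, red), "vfov" (degrees; the focal length in pixels is half the picture's height over the tangent of half this angle, whatever the lens; pixels are square), "cx", "cy" (the principal point, pixels), "k1" (the pictures are not rectified: a ray, as slopes to the right and down, at radius r is drawn at 1 + k1 r^2 times it, then the intrinsics apply), "R" (3x3) and "t" (3): a world point X has camera coordinates R X + t; the wrist camera has in their place "T_tool_cam" (4x4, takes a point from camera to tool coordinates, whose origin is the TCP and whose axes are the flange's). Camera axes: x right, y down, z forward; pixel columns grow to the right and rows downward; lengths in m; the calibration is good to about 2 mm. A picture is of the moment at which its call begins: read the wrist's pose just before it. There is no depth.
- order.hand_in(): hands the job in; it is judged then, once.
The state is a dict: "time_s": time; "joints": joint angles; "qvel": joint speeds; "effort": joint torques, N m; "eef_pos": TCP position; "tcp_rot": TCP orientation; "ft_force": force on the tool from outside, world axes, zero at the start; "torque": the same for the moment, N m; "opening": opening from 0.0 (shut) to 1.0 (fully open); "finger_force": force on a finger pad.
Only numpy, scipy, OpenCV 4.12 (cv2) and the standard library are available. Lean on these libraries where they do the work, as an engineer would, in place of code of your own. Each camera call takes 0.05 s, during which the arm holds its last target. There are 200 camera calls.

TASK

The tablet lying flat on the wooden desk riser is too thin and too wide to be picked up where it lies: slide it out over the end of the riser that is nearer the steel desk sorter until it overhangs enough to pinch, without letting it fall, and pick it up. Then stand it upright on its long edge in the sorter's one empty slot, lowering it until it rests on the bottom before letting go, and leave the notebooks, the tub, the servo and the screwdriver where they are.

Things in the scene. Friction and masses are not known exactly. Their poses are not given: they have to be found in the camera images.
- tablet_center (a point): Centre of the tablet (half-way up its thickness). Flat slab 124 mm (x, short) by 196 mm (y, long) by 9 mm thick (z), about 0.32 kg, black glass screen on top, aluminium shell; lies loose, screen up, on the riser, where it slides fairly easily. Axes are the tablet's own: z is up as it lies, and -x points roughly to the riser's sorter-side end, so that a long edge leads when it is slid that way. It tips off once its centre passes the riser's end.
- riser_end (a point): Middle of the top edge at the riser's left end (robot's left, +y), the end nearer the sorter. Fixed wooden desk riser: level top board 240 mm (x) by 300 mm (y), 16 mm thick, its top 115 mm above the table; panel legs set in 12 mm from the ends. Axes: y points out over the end, x along the end edge, z up.
- sorter: Fixed desk sorter of dark sheet steel, on the table to the left of the riser; origin at the centre of its underside. Base 150 mm (x) by 111 mm (y), 6 mm thick; four upright dividers 3 mm thick, 80 mm high in all, at 36 mm pitch across y make three slots 33 mm wide that run along x, open above and at both ends. It may stand nearer the robot or farther off, the tub in the other place.
- slot_inner (a point): Middle of the floor (6 mm above the table) of the sorter's empty slot, the one nearest the riser; 36 mm to -y of the sorter's origin. Sorter's axes.
- pocketbook: Brown pocket notebook standing on edge in the sorter's middle slot, 140 x 12 x 90 mm high (its top 96 mm above the table); origin at the centre of its underside. Leave alone.
- notebook: Black hardback notebook standing on edge in the sorter's third, outer slot, 148 x 14 x 105 mm high; origin at the centre of its underside. Leave alone.
- tub: Clear plastic tub of sweets with a lid, 152 (x) x 182 (y) x 93 mm high, on the table to the left of the riser; origin at the centre of its underside. Leave alone.
- servo: Black servo motor with a white disc horn, 20 x 55 x 43 mm high, on the table in front of the riser; origin at the centre of its underside. Leave alone.
- driver: Screwdriver with a black handle, 170 mm long, lying on the table in front of the riser; leave alone.
There are look-alikes about, which are no part of the job. Leave any purple, turquoise or yellow look-alike of the part that bears tablet_center alone.

How it is judged:
On the way:
1. the tablet, still lying flat on the riser, overhangs the riser's sorter-side end by about 12 mm or more (y of tablet_center in the frame of riser_end between -0.05 and 0.01 m and z of tablet_center in the frame of riser_end between -0.005 and 0.03 m and angle between tablet_center's own z axis and vertical below 0.2 rad), for 0.1 s.
At the end, for the whole second after the job is handed in: The tablet stands at rest on its long edge in the sorter's empty slot, the one nearest the riser: on the slot's floor (centre within 10 mm of that height), its long edge level within 0.1 rad, leaning no more than 0.4 rad, its middle within 50 mm of the slot's middle along the slot; let go (y of tablet_center in the frame of sorter between -0.06 and -0.014 m and x of tablet_center in the frame of sorter between -0.05 and 0.05 m and z of tablet_center in the frame of sorter between 0.058 and 0.078 m and angle between tablet_center's own y axis and vertical between 1.47 and 1.67 rad and angle between tablet_center's own z axis and vertical between 1.17 and 1.97 rad and linear speed of tablet below 0.02 m/s); the robot touches nothing.
It fails at once if the tablet falls onto the table (height (world z) of tablet_center below 0.04 m).
It fails at once if the tablet is dropped into the sorter (faster than 0.6 m/s close to it) instead of being lowered (horizontal distance between tablet_center and sorter below 0.08 m and height (world z) of tablet_center below 0.13 m and linear speed of tablet above 0.6 m/s).
It fails at once if a notebook is moved more than 30 mm (distance of any of notebook, pocketbook from where it was at the start of the episode above 0.03 m).
It fails at once if the tub is moved more than 30 mm (distance of tub from where it was at the start of the episode above 0.03 m).
It fails at once if the servo or the screwdriver is moved more than 30 mm (distance of any of servo, driver from where it was at the start of the episode above 0.03 m).
It also fails if it takes over 56 s, if anything falls off the work surface, if the arm or the gripper's body presses on something with over 40 N, if the wrist force passes 120 N, or if a joint passes its speed limit or range.

## Working session

There is one attempt and no reset: what is moved stays moved. The work goes in short steps, Python scripts to look and compute and a tool call to move; the robot and the scene stay as the last step left them, time stands still between calls to the robot, and variables do not carry over. Pictures are saved under pics/ and viewed, at most 10 in all, crops included, and the job is handed in when it is done.

Besides the shell and the picture viewer there is one more tool, called as name(argument=value, ...), one argument or row to a line, values as JSON. jog_arm: Moves the arm, as the interface text tells. Its arguments: {"type":"object","properties":{"targets":{"type":"array"}},"required":["targets"]}

```bash
mkdir -p pics; ls; python3 - <<'E'
from station import sensors, imaging
import cv2,pickle
s=sensors.state();print({k:s[k] for k in("time_s","eef_pos","tcp_rot","opening")})
d={}
for n in("scene","side","wrist"):
    d[n]=imaging.snapshot(n);print(n,{k:v for k,v in d[n].items() if k!="color"})
    cv2.imwrite(f"pics/{n}0.png",d[n]["color"])
d["s"]=s
pickle.dump(d,open("d0.pkl","wb"))
E
```

```text
pics
{'time_s': 0.0, 'eef_pos': array([0.23873532, 0.5225299 , 0.2378329 ]), 'tcp_rot': array([-6.68277978e-01, -3.06898631e+00,  2.43998872e-03]), 'opening': 1.001207096261105}
scene {'vfov': 55.98933620323193, 'cx': 325.02618005748946, 'cy': 193.62349127965413, 'k1': -0.05681117015181868, 'R': array([[-0.07824471,  0.99672648,  0.02034933],
       [ 0.65437337,  0.06674728, -0.75321995],
       [-0.75211253, -0.04561942, -0.65745389]]), 't': array([-0.00341624, -0.24672128,  1.7116907 ])}
side {'vfov': 55.47637098555025, 'cx': 323.4159934717052, 'cy': 205.7205565226061, 'k1': 0.0003170106898436219, 'R': array([[ 0.97956571, -0.20110602, -0.00272011],
       [-0.15014406, -0.72220311, -0.67518843],
       [ 0.13381999,  0.66179984, -0.73764028]]), 't': array([-0.46824502,  0.15004625,  1.06022213])}
wrist {'vfov': 65.68159153895813, 'cx': 320.82242682273505, 'cy': 204.0927972362496, 'k1': -0.05295136630623094, 'T_tool_cam': array([[-1.00927136e-03, -9.66076733e-01, -2.58253223e-01,
         6.63939925e-02],
       [ 9.99999476e-01, -1.01972527e-03, -9.34663073e-05,
         5.14500890e-04],
       [-1.73051713e-04, -2.58253182e-01,  9.66077256e-01,
        -1.46853658e-01],
       [ 0.00000000e+00,  0.00000000e+00,  0.00000000e+00,
         1.00000000e+00]])}
```

View pics/scene0.png

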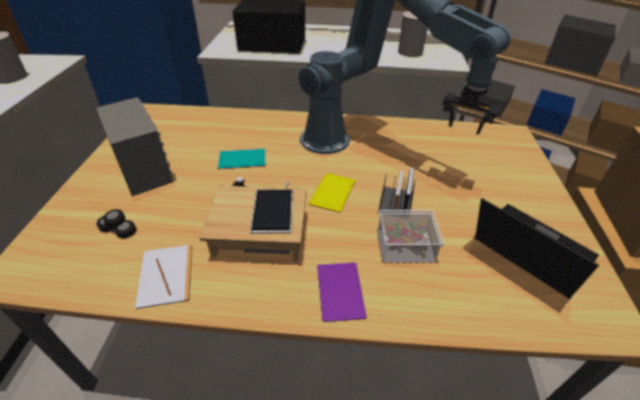

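View pics/side0.png

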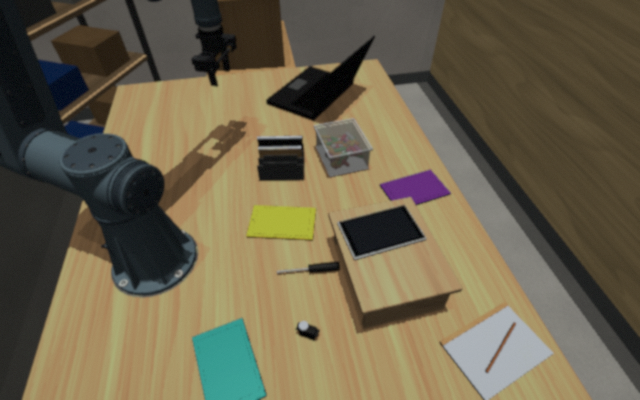

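```bash
python3 - <<'E'
import cv2
def crop(n,x,y,w,h,k):
    c=cv2.resize(cv2.imread(f"pics/{n}0.png")[y:y+h,x:x+w],None,fx=k,fy=k,interpolation=cv2.INTER_CUBIC)
    for i in range(0,w,20): cv2.putText(c,str(x+i),(i*k,9),0,.33,(0,0,255),1);cv2.line(c,(i*k,10),(i*k,16),(0,0,255),1)
    for i in range(0,h,20): cv2.putText(c,str(y+i),(8,i*k+4),0,.33,(0,0,255),1);cv2.line(c,(0,i*k),(6,i*k),(0,0,255),1)
    cv2.imwrite(f"pics/{n}0c.png",c)
crop("side",240,120,240,200,3); crop("scene",200,160,250,110,3)
E
```

```text
(no output)
```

View pics/side0c.png

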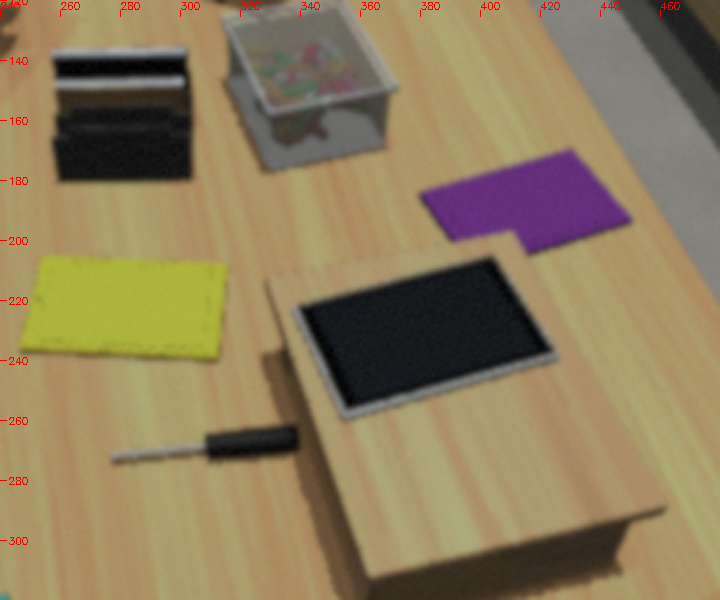

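View pics/scene0c.png

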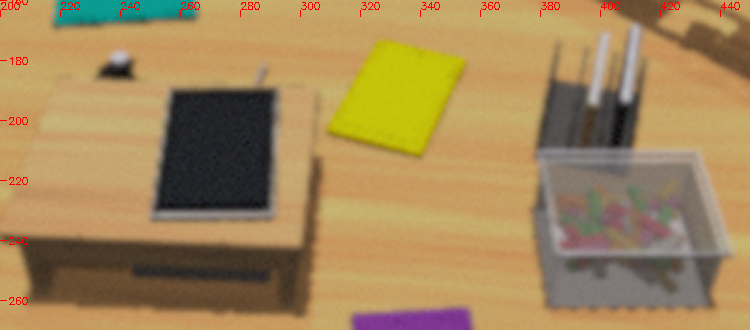

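```bash
cat > lib.py <<'E'
import numpy as np
from scipy.optimize import least_squares
from scipy.spatial.transform import Rotation as Ro
def proj(c,X,s=None):
    X=np.atleast_2d(X)
    if "R" in c: P=X@c["R"].T+c["t"]
    else:
        T=np.eye(4);T[:3,:3]=Ro.from_rotvec(s["tcp_rot"]).as_matrix();T[:3,3]=s["eef_pos"]
        M=np.linalg.inv(T@c["T_tool_cam"]);P=X@M[:3,:3].T+M[:3,3]
    q=P[:,:2]/P[:,2:];q=q*(1+c["k1"]*(q**2).sum(1,keepdims=True))
    f=c["color"].shape[0]/2/np.tan(np.radians(c["vfov"])/2)
    return q*f+[c["cx"],c["cy"]]
def place(p,L):  # x,y,yaw + local pts (z world)
    L=np.atleast_2d(L);c,s=np.cos(p[2]),np.sin(p[2])
    return np.c_[p[0]+c*L[:,0]-s*L[:,1],p[1]+s*L[:,0]+c*L[:,1],L[:,2]]
def fit(obs,p0): # obs: list of (cam,local,pix)
    r=lambda p:np.concatenate([(proj(c,place(p,L))-q).ravel() for c,L,q in obs])
    o=least_squares(r,p0,loss="soft_l1");return o.x,r(o.x).reshape(-1,2)
E
python3 - <<'E'
import pickle,numpy as np
from lib import *
d=pickle.load(open("d0.pkl","rb"));A,B=d["side"],d["scene"]
def box(a,b,z): return [(-a,b,z),(a,b,z),(a,-b,z),(-a,-b,z)]
R=box(.12,.15,.115);T=box(.098,.062,.124)
for n,L,a,b in(("riser",R,[(328.7,214),(411,197),(461.7,290.3),(362.7,312.3)],[(306,189.3),(301,242.7),(200,239),(220,186.7)]),
 ("tab",T,[(337.7,222.3),(405,205.7),(425.7,238.3),(354.7,259)],[(292.3,189.7),(290.7,232.3),(250.7,232.7),(257,189.7)])):
    for o in ([(A,L,a)],[(B,L,b)],[(A,L,a),(B,L,b)]):
        p,r=fit(o,[.55,0,0]);print(n,p.round(4),abs(r).max().round(1))
    if n=="riser": print("end",place(p,[(0,.15,.115)]))
s=[(-.075,-.0555,0),(.075,-.0555,0)];
t=[(-.075,-.054,.08),(-.075,.054,.08)]
p,r=fit([(A,s,[(260,180.3),(303.7,180)])],[.4,.3,0]);print("sorter side",p,r)
p,r=fit([(A,s,[(260,180.3),(303.7,180)]),(B,t,[(386,174),(415,180)])],[.4,.3,0]);print(p,r)
D=[(x,y,.08) for y in(-.054,-.018,.018,.054) for x in(-.075,.075)]
N=[(x,0,.096) for x in(-.07,.07)]+[(x,.036,.111) for x in(-.074,.074)]
for c,k in((A,(240,120)),(B,(200,160))): print((3*(proj(c,place(p,D+N))-k)).round(0).tolist())
E
```

```text
riser [ 0.6111 -0.1719  0.0385] 1.3
riser [ 0.616  -0.1652  0.049 ] 1.1
riser [ 0.6126 -0.169   0.0419] 2.0
end [[ 0.60629401 -0.01910723  0.115     ]]
tab [ 0.6044 -0.1201  0.1191] 1.8
tab [ 0.6085 -0.1155  0.1136] 1.3
tab [ 0.6057 -0.1184  0.1186] 2.0
sorter side [ 0.39728763  0.30066106 -0.19868781] [[-0.52568648 -0.07393309]
 [ 0.52543755  0.02034888]]
[ 0.40011482  0.29664267 -0.20607369] [[ 0.32499018  0.50630891]
 [ 1.43233657  0.82976201]
 [ 0.77508738 -2.52119217]
 [ 0.60995881 -3.01441312]]
[[52.0, 127.0], [193.0, 127.0], [56.0, 105.0], [194.0, 105.0], [60.0, 84.0], [195.0, 84.0], [63.0, 64.0], [196.0, 64.0], [60.0, 83.0], [189.0, 83.0], [59.0, 51.0], [194.0, 51.0]]
[[560.0, 34.0], [539.0, 110.0], [589.0, 40.0], [570.0, 117.0], [618.0, 45.0], [602.0, 123.0], [647.0, 51.0], [633.0, 129.0], [605.0, 35.0], [589.0, 107.0], [636.0, 29.0], [622.0, 105.0]]
```

The side view gives riser end near (.606, -.019) and the tablet centre near (.606, -.118) with yaw .12. The sorter is near (.40, .30) with yaw -.2. First move goes above the sorter to refine its pose with the wrist camera.

jog_arm(
  targets=[
    [0, 0, 0, -0.045, -0.025, -0.012, 0],
    [0, 0, 0, -0.045, -0.025, -0.012, 0],
    [0, 0, 0, -0.045, -0.025, -0.012, 0],
    [0, 0, 0, -0.045, -0.025, -0.012, 0],
    [0, 0, 0, 0, 0, 0, 0],
  ],
)

```text
time_s: 0.78
eef_pos: [0.3634, 0.3551, 0.2876]
tcp_rot: [0.675, 3.066, 0.001]
ft_force: [-1.3, 0.3, -0.6]
opening: 1.003
finger_force: 0.0
```

```bash
cat > look.py <<'E'
import sys,pickle,cv2
from station import sensors, imaging
n,tag=sys.argv[1:3]
s=sensors.state();c=imaging.snapshot(n);pickle.dump((s,c),open(tag+".pkl","wb"))
cv2.imwrite(f"pics/{tag}.png",c["color"])
print(s["time_s"],s["eef_pos"].round(4),s["tcp_rot"].round(3),s["joints"].round(3),s["ft_force"].round(1))
E
python3 look.py wrist w1
```

```text
0.775 [0.3634 0.3551 0.2876] [6.750e-01 3.066e+00 1.000e-03] [ 5.400e-01 -1.100e-02  1.714e+00 -1.000e-03  1.437e+00 -5.970e-01] [-1.3  0.3 -0.6]
```

View pics/w1.png

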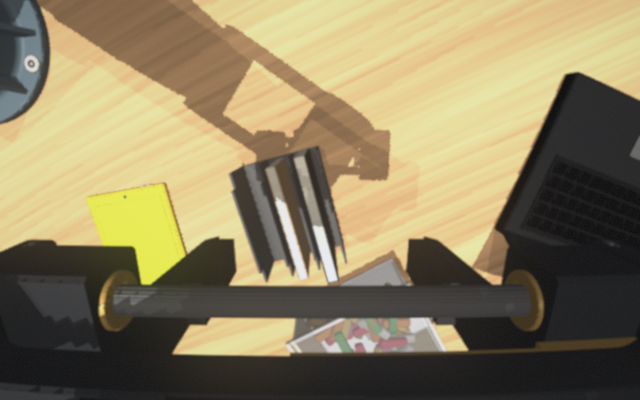

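```bash
python3 - <<'E'
import pickle,cv2
import lib
from lib import *
s,c=pickle.load(open("w1.pkl","rb"));d=pickle.load(open("d0.pkl","rb"));A=d["side"]
pj=lib.proj
lib.proj=lambda c,X:pj(c,X,s)
t=[(-.075,-.0555,.08),(.075,-.0555,.08),(-.075,.0555,.08),(.075,.0555,.08)]
q=[(231,173),(265,280),(319,148),(346,263)]
b=[(-.075,-.0555,0),(.075,-.0555,0)];bq=[(260,180.3),(303.7,180)]
p,r=fit([(c,t,q)],[.4,.3,-.2]);print(p,r.round(1).tolist())
p,r=fit([(c,t,q),(A,b,bq)],[.4,.3,-.2]);print(p,r.round(1).tolist())
im=cv2.resize(c["color"][120:320,180:400],None,fx=3,fy=3,interpolation=cv2.INTER_CUBIC)
for y in(-.054,-.018,.018,.054):
    for z,col in((.08,(0,255,0)),(.006,(0,0,255))):
        P=((lib.proj(c,place(p,[(-.075,y,z),(.075,y,z)]))-[180,120])*3).astype(int).tolist();cv2.line(im,P[0],P[1],col,1)
cv2.imwrite("pics/w1o.png",im)
E
```

```text
[ 0.39236263  0.30201147 -0.18247091] [[-4.5, -1.3], [-0.3, 4.4], [0.3, -0.8], [3.3, 1.7]]
[ 0.39281313  0.30187916 -0.18116992] [[-4.5, -0.8], [-0.1, 4.7], [0.3, -0.4], [3.4, 2.0], [-1.6, 0.1], [-0.6, -0.3]]
```

View pics/w1o.png

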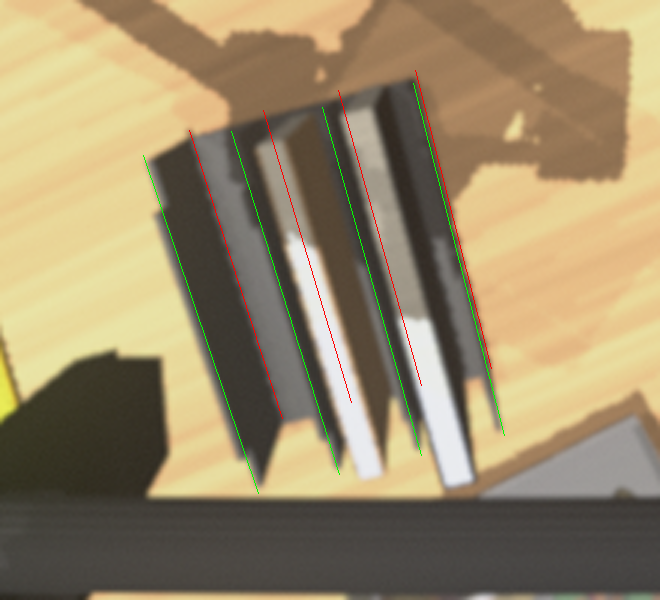

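jog_arm(
  targets=[
    [0, 0, 0.18, 0, -0.06, 0, 0],
    [0, 0, 0.18, 0, -0.06, 0, 0],
    [0, 0, 0.18, 0, -0.06, 0, 0],
    [0, 0, 0.18, 0, -0.05, 0, 0],
    [0, 0, 0.18, 0, 0, 0, 0],
  ],
)

```text
time_s: 1.45
eef_pos: [0.216, 0.1826, 0.2868]
tcp_rot: [1.942, 2.467, 0.005]
ft_force: [0.2, 0.5, 0.8]
opening: 1.0
finger_force: 0.0
```

Overlay agrees with the dividers to about 2 mm. The slot middle is at (.3865, .2666) with yaw -.18. On to the tablet.

jog_arm(
  targets=[
    [0, 0, 0.12, 0, 0, 0, 0],
    [0, 0, 0, -0.043, 0.0345, 0, 0],
    [0, 0, 0, -0.043, 0.0345, 0, 0],
    [0, 0, 0, -0.043, 0.0345, 0, 0],
    [0, 0, 0, -0.043, 0.0345, 0, 0],
  ],
)

```text
time_s: 2.08
eef_pos: [0.377, 0.0286, 0.2863]
tcp_rot: [-2.08, -2.354, -0.001]
ft_force: [-0.3, 0.1, 1.4]
opening: 1.0
finger_force: 0.0
```

jog_arm(
  targets=[
    [0, 0, 0, -0.043, 0.0345, 0, 0],
    [0, 0, 0, -0.043, 0.0345, 0, 0],
    [0, 0, 0, -0.043, 0.0345, 0, 0],
    [0, 0, 0, -0.043, 0.0345, 0, 0],
    [0, 0, 0, -0.043, 0.0345, 0, 0],
  ],
)

```text
time_s: 2.7
eef_pos: [0.575, -0.163, 0.2856]
tcp_rot: [-2.079, -2.353, -0.0]
ft_force: [-0.0, -0.3, 0.4]
opening: 0.997
finger_force: 0.0
```

jog_arm(
  targets=[
    [0, 0, 0, -0.043, 0.0345, 0, 0],
    [0, 0, 0, 0, 0, 0, 0],
    [0, 0, 0, 0, 0, 0, 0],
  ],
)

```text
time_s: 3.08
eef_pos: [0.6128, -0.2003, 0.2854]
tcp_rot: [-2.079, -2.352, 0.0]
ft_force: [-0.1, -0.2, 1.5]
opening: 0.998
finger_force: 0.0
```

```bash
python3 look.py wrist w2
```

```text
3.075 [ 0.6128 -0.2003  0.2854] [-2.079 -2.352  0.   ] [-0.5    0.303  1.364  0.     1.477 -0.623] [-0.1 -0.2  1.5]
```

View pics/w2.png

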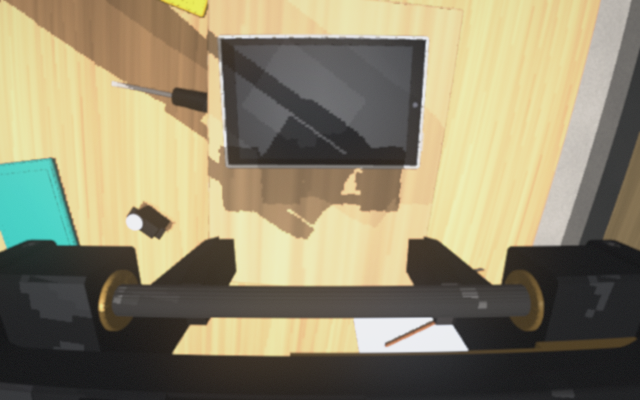

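```bash
python3 - <<'E'
import pickle
import lib
from lib import *
s,c=pickle.load(open("w2.pkl","rb"))
pj=lib.proj
lib.proj=lambda c,X:pj(c,X,s)
a,b=.098,.062
T=[(-a,b,.124),(a,b,.124),(a,-b,.124),(-a,-b,.124)]
p,r=fit([(c,T,[(219,38),(427,38),(417,167),(227,166)])],[.6,-.12,.12]);print(p,r.round(1).tolist())
print("riser corner pred",[lib.proj(c,place(q,[(.12,.15,.115),(-.12,.15,.115)])).round().tolist() for q in([.6111,-.1719,.0385],[.6126,-.169,.0419],[.616,-.1652,.049])])
# arm: fit planar lengths from tool-down readings
D=[([.181,1.607],.575,.2378),([-.011,1.714],np.hypot(.3634,.3551),.2876),([.303,1.364],np.hypot(.6128,.2003),.2854)]
for (q,r_,z) in D: print(q,round(r_,4),z)
f=lambda v:np.concatenate([[v[0]*np.sin(q[0])+v[1]*np.sin(q[0]+q[1])-r_,v[0]*np.cos(q[0])+v[1]*np.cos(q[0]+q[1])+v[2]-z] for q,r_,z in D])
o=least_squares(f,[.4,.4,0]);print(o.x,o.fun.round(4))
E
```

```text
[ 0.60407433 -0.11923279  0.1214385 ] [[-3.0, -1.1], [2.2, -0.9], [2.7, 3.7], [-2.0, 4.5]]
riser corner pred [[[464.0, 13.0], [207.0, -11.0]], [[466.0, 9.0], [208.0, -14.0]], [[469.0, 4.0], [211.0, -17.0]]]
[0.181, 1.607] 0.575 0.2378
[-0.011, 1.714] 0.5081 0.2876
[0.303, 1.364] 0.6447 0.2854
[ 0.43097941  0.51511943 -0.07568271] [ 0.0056 -0.0006 -0.0022 -0.0002 -0.0034  0.0008]
```

jog_arm(
  targets=[
    [0, 0, 0, -0.01, 0, 0.05, 0],
    [0, 0, 0, 0, 0, 0.05, 0],
    [0, 0, 0, 0, 0, 0.045, 0],
    [0, 0, 0, 0, 0, 0.01, 0],
    [0, 0, 0, 0, 0, 0, 0],
  ],
)

```text
time_s: 3.75
eef_pos: [0.6144, -0.2113, 0.1329]
tcp_rot: [2.08, 2.353, 0.0]
ft_force: [0.3, -0.6, 0.3]
opening: 1.002
finger_force: 0.0
```

jog_arm(
  targets=[
    [0, 0, 0, 0, 0, 0.01, 0],
    [0, 0, 0, 0, 0, 0.004, 0],
    [0, 0, 0, 0, 0, 0, 0],
    [0, 0, 0, 0.01, 0, 0, 0],
    [0, 0, 0, 0, 0, 0, 0],
  ],
)

```text
time_s: 4.38
eef_pos: [0.6129, -0.2011, 0.1179]
tcp_rot: [-2.081, -2.353, -0.0]
ft_force: [-0.5, 0.3, 0.0]
opening: 1.003
finger_force: 0.0
```

jog_arm(
  targets=[
    [0, 0, 0, 0.01, 0, 0, 0],
    [0, 0, 0, 0.012, 0, 0, 0],
    [0, 0, 0, 0.012, 0, 0, 0],
    [0, 0, 0, 0.012, 0, 0, 0],
    [0, 0, 0, 0.01, 0, 0, 0],
  ],
)

```text
time_s: 5.0
eef_pos: [0.606, -0.1455, 0.1178]
tcp_rot: [2.081, 2.353, -0.0]
ft_force: [0.1, -1.7, -0.1]
opening: 1.001
finger_force: 0.7
```

jog_arm(
  targets=[
    [0, 0, 0, 0.01, 0, 0, 0],
    [0, 0, 0, 0.006, 0, 0, 0],
    [0, 0, 0, 0, 0, 0, 0],
  ],
)

```text
time_s: 5.38
eef_pos: [0.6039, -0.1298, 0.1175]
tcp_rot: [-2.081, -2.353, -0.0]
ft_force: [0.5, -0.3, 0.3]
opening: 0.998
finger_force: 0.0
```

```bash
python3 look.py side s3; python3 - <<'E'
import pickle,cv2
s,c=pickle.load(open("s3.pkl","rb"))
im=cv2.resize(c["color"][150:300,300:480],None,fx=4,fy=4,interpolation=cv2.INTER_CUBIC)
cv2.imwrite("pics/s3c.png",im)
E
```

```text
5.375 [ 0.6039 -0.1298  0.1175] [-2.081 -2.353 -0.   ] [-0.404  0.402  1.588  0.     1.152 -0.526] [ 0.5 -0.3  0.3]
```

View pics/s3c.png

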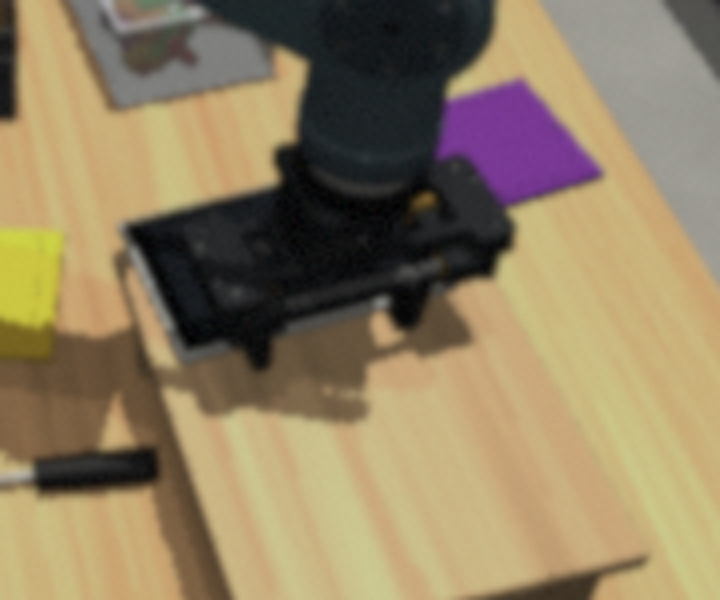

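```bash
python3 - <<'E'
import pickle
from lib import *
s,c=pickle.load(open("s3.pkl","rb"))
p,r=fit([(c,[(-.098,.062,.124),(-.098,-.062,.124)],[(330.5,207),(346.3,240)])],[.6,-.05,.12]);print(p,r.round(1).tolist())
e=np.array([.6053,-.0215]);u=np.array([-.039,.999]);print("local y",u@(p[:2]-e))
E
```

```text
[ 0.59945765 -0.06210245  0.11571916] [[-0.2, -1.1], [0.2, 0.8]]
local y -0.04033399358789985
```

jog_arm(
  targets=[
    [0, 0, 0, 0.01, 0, 0, 0],
    [0, 0, 0, 0.01, 0, 0, 0],
    [0, 0, 0, 0, 0, 0, 0],
    [0, 0, 0, -0.02, 0, 0, 0],
    [0, 0, 0, -0.01, 0, -0.05, 0],
  ],
)

```text
time_s: 6.05
eef_pos: [0.6027, -0.1413, 0.1638]
tcp_rot: [-2.077, -2.346, 0.005]
ft_force: [0.5, -0.0, 0.1]
opening: 1.003
finger_force: 0.0
```

jog_arm(
  targets=[
    [0, 0, 0, -0.02, 0, -0.05, 0],
    [0, 0, 0, 0, 0, -0.05, 0],
    [0, 0, 0, 0, 0, -0.05, 0],
    [0, 0, 0, 0, 0, 0, 0],
    [0, 0, 0, 0, 0, 0, 0],
  ],
)

```text
time_s: 6.68
eef_pos: [0.6075, -0.1613, 0.3172]
tcp_rot: [-2.083, -2.352, 0.001]
ft_force: [0.3, 0.4, -0.0]
opening: 1.001
finger_force: 0.0
```

```bash
python3 look.py wrist w4
```

```text
6.675 [ 0.6075 -0.1613  0.3172] [-2.083e+00 -2.352e+00  1.000e-03] [-0.448  0.248  1.369 -0.     1.524 -0.569] [ 0.3  0.4 -0. ]
```

View pics/w4.png

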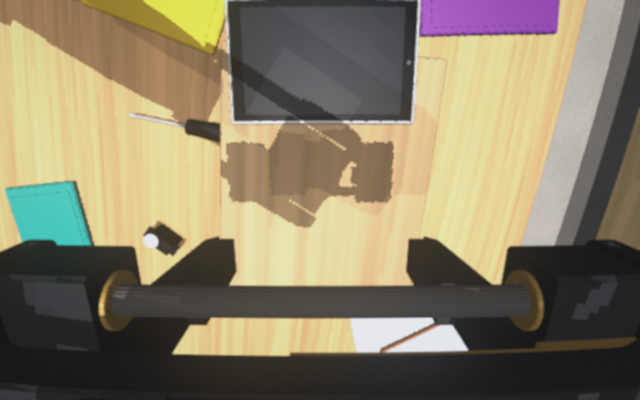

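```bash
python3 - <<'E'
import pickle
import lib
from lib import *
s,c=pickle.load(open("w4.pkl","rb"))
pj=lib.proj
lib.proj=lambda c,X:pj(c,X,s)
a,b=.098,.062
p,r=fit([(c,[(-a,b,.124),(a,b,.124),(a,-b,.124),(-a,-b,.124)],[(228,1),(419,0),(411,122),(232,122)])],[.6,-.04,.12]);print(p,r.round(1).tolist())
p2,r=fit([(c,[(a,-b,.124),(-a,-b,.124)],[(411,122),(232,122)])],[.6,-.04,.12]);print("trailing only",p2)
x,r=fit([(c,[(.12,.15,.115)],[(447,58)])],[.61,-.17,.039]);print("riser",x,"end",place(x,[(0,.15,.115)]))
e=place([.611,-.1715,.039],[(0,.15,0)])[0,:2];u=np.array([-.039,.999]);print("local y",[u@(q[:2]-e) for q in(p,p2)])
# arm fit with elbow etc. on all tool-down readings
D=[([.181,1.607],.575,.2378),([-.011,1.714],np.hypot(.3634,.3551),.2876),([.303,1.364],np.hypot(.6128,.2003),.2854),([.402,1.588],np.hypot(.6039,.1298),.1175),([.248,1.369],np.hypot(.6075,.1613),.3172)]
f=lambda v:np.concatenate([[v[3]+v[0]*np.sin(q[0])+v[1]*np.sin(q[0]+q[1]+v[4])-r_,v[0]*np.cos(q[0])+v[1]*np.cos(q[0]+q[1]+v[4])+v[2]-z] for q,r_,z in D])
o=least_squares(f,[.43,.5,-.07,0,0]);print(o.x,o.fun.round(4))
E
```

```text
[ 0.59370709 -0.03819637  0.1226871 ] [[-5.1, -1.4], [1.7, -1.0], [2.4, 4.4], [-1.3, 4.8]]
trailing only [ 0.59273664 -0.03354095  0.12017469]
riser [ 0.6096953  -0.16787772  0.03928918] end [[ 0.60380344 -0.01799348  0.115     ]]
local y [np.float64(-0.01611939628730669), np.float64(-0.011430787999969506)]
[0.4269086  0.52092044 0.00726281 0.01297519 0.15429189] [ 0.0002  0.0003 -0.0001 -0.0007  0.0003  0.0002 -0.0001  0.     -0.0003
  0.0002]
```

```bash
cat > arm.py <<'E'
import numpy as np
from scipy.optimize import least_squares
from scipy.spatial.transform import Rotation as Ro
LO=np.array([-2.99,-.89,.3,-1.14,0,-3.12]);HI=np.array([2.99,2.07,2.58,4.28,2.63,3.12])
def fk(q,Lt=.3):
    R=Ro.from_euler("ZYZYZ",[q[0],q[1]+q[2],q[3],q[4],q[5]+np.pi/2])
    a,b=q[1],q[1]+q[2]+.1543
    r=.013+.4269*np.sin(a)+.5209*np.sin(b);z=.0073+Lt+.4269*np.cos(a)+.5209*np.cos(b)
    W=np.array([r*np.cos(q[0]),r*np.sin(q[0]),z]);return W+R.apply([0,0,Lt]),R,W
def ik(p,R,q0,Lt=.3):
    g=lambda q:np.r_[(fk(q,Lt)[0]-p)*3,(fk(q,Lt)[1]*R.inv()).as_rotvec()]
    o=least_squares(g,np.clip(q0,LO+.01,HI-.01),bounds=(LO,HI));return o.x,np.abs(o.fun).max()
def tool(psi,phi,opt): # z along tablet normal-in dir pitched phi, opt=+1 tool y up, -1 tool y down
    z=np.array([np.cos(phi)*np.sin(psi),-np.cos(phi)*np.cos(psi),-np.sin(phi)])
    x=opt*np.array([np.cos(psi),np.sin(psi),0]);y=np.cross(z,x);return Ro.from_matrix(np.c_[x,y,z])
E
python3 - <<'E'
from arm import *
import pickle,lib
s,c=pickle.load(open("w4.pkl","rb"))
print("check",fk(s["joints"])[0]-s["eef_pos"],(fk(s["joints"])[1].inv()*Ro.from_rotvec(s["tcp_rot"])).as_rotvec())
for phi in (10,20,30):
  for Lt in(.25,.33):
    for o in(1,-1):
      best=min((ik(np.array([.589,-.005,.12]),tool(.12,np.radians(phi),o),np.array([.5,.4,1.5,a,1.5,b]),Lt) for a in(-1,1,2.5,4) for b in(-2,0,2)),key=lambda t:t[1])
      print(phi,Lt,o,best[0].round(2),round(best[1],3),fk(best[0],Lt)[2].round(3))
A=pickle.load(open("d0.pkl","rb"))["side"]
L=[(.076,-.091,0),(-.076,-.091,0),(.076,-.091,.093),(-.076,-.091,.093),(-.076,.091,.093)]
p,r=lib.fit([(A,L,[(368.7,169),(328.3,177),(372,149.5),(331,157.5),(314.5,126)])],[.58,.3,.1]);print("tub",p,r.round(1).tolist(),lib.place(p,L[:2]))
E
```

```text
Traceback (most recent call last):
  File "arm.py", line 6, in fk
    R=Ro.from_euler("ZYZYZ",[q[0],q[1]+q[2],q[3],q[4],q[5]+np.pi/2])
  File "scipy/spatial/transform/_rotation.pyx", line 1413, in scipy.spatial.transform._rotation.Rotation.from_euler
ValueError: Expected axis specification to be a non-empty string of upto 3 characters, got ZYZYZ
```

```bash
sed -i 's|R=Ro.from_euler("ZYZYZ".*|R=Ro.from_euler("ZYZ",[q[0],q[1]+q[2],q[3]])*Ro.from_euler("YZ",[q[4],q[5]+np.pi/2])|' arm.py
cat > t.py <<'E'
from arm import *
import pickle,lib
s,c=pickle.load(open("w4.pkl","rb"))
print("check",fk(s["joints"])[0]-s["eef_pos"],(fk(s["joints"])[1].inv()*Ro.from_rotvec(s["tcp_rot"])).as_rotvec())
for phi in (10,20,30):
  for Lt in(.25,.33):
    for o in(1,-1):
      best=min((ik(np.array([.589,-.005,.12]),tool(.12,np.radians(phi),o),np.array([.5,.4,1.5,a,1.5,b]),Lt) for a in(-1,1,2.5,4) for b in(-2,0,2)),key=lambda t:t[1])
      print(phi,Lt,o,best[0].round(2),round(best[1],3),fk(best[0],Lt)[2].round(3))
A=pickle.load(open("d0.pkl","rb"))["side"]
L=[(.076,-.091,0),(-.076,-.091,0),(.076,-.091,.093),(-.076,-.091,.093),(-.076,.091,.093)]
p,r=lib.fit([(A,L,[(368.7,169),(328.3,177),(372,149.5),(331,157.5),(314.5,126)])],[.58,.3,.1]);print("tub",p,r.round(1).tolist(),lib.place(p,L[:2]))
E
python3 t.py
```

```text
check [-0.04138506 -0.11080566 -0.00015168] [-1.30673467e-16  3.16343089e-16  1.10942357e-16]
10 0.25 1 [ 0.41  0.71  1.59 -1.14  1.67  2.35] 0.074 [0.57 0.25 0.18]
10 0.25 -1 [ 0.41  0.71  1.59 -1.14  1.67 -0.79] 0.074 [0.57 0.25 0.18]
10 0.33 1 [ 0.52  0.88  1.5  -1.14  1.71  2.45] 0.01 [0.552 0.319 0.18 ]
10 0.33 -1 [ 0.52  0.88  1.5  -1.14  1.71 -0.69] 0.01 [0.552 0.319 0.18 ]
20 0.25 1 [ 0.39  0.64  1.64 -1.14  1.54  2.32] 0.0 [0.561 0.228 0.206]
20 0.25 -1 [ 0.39  0.64  1.64 -1.14  1.54 -0.82] 0.0 [0.561 0.228 0.206]
20 0.33 1 [ 0.5   0.77  1.56 -1.06  1.59  2.4 ] 0.0 [0.552 0.303 0.233]
20 0.33 -1 [ 0.5   0.77  1.56 -1.06  1.59 -0.74] 0.0 [0.552 0.303 0.233]
30 0.25 1 [ 0.36  0.56  1.66 -1.02  1.43  2.24] 0.0 [0.563 0.21  0.245]
30 0.25 -1 [ 0.36  0.56  1.66 -1.02  1.43 -0.9 ] 0.0 [0.563 0.21  0.245]
30 0.33 1 [ 0.47  0.66  1.6  -0.96  1.48  2.33] 0.0 [0.555 0.279 0.285]
30 0.33 -1 [ 0.47  0.66  1.6  -0.96  1.48 -0.82] 0.0 [0.555 0.279 0.285]
tub [0.60907045 0.31940226 0.07846248] [[1.9, 0.9], [-0.0, 1.4], [1.2, -0.9], [-2.5, -0.4], [-0.9, -1.4]] [[0.69196939 0.23463926 0.        ]
 [0.54043703 0.2227252  0.        ]]
```

jog_arm(
  targets=[
    [0, 0, 0, 0.054, 0, 0, 0],
    [0, 0, 0, 0.054, 0, 0, 0],
    [0, 0, 0, 0.054, 0, 0, 0],
    [0, 0, 0, 0.054, 0, 0, 0],
    [0, 0, 0, 0.054, 0, 0, 0],
  ],
)

```text
time_s: 7.35
eef_pos: [0.5739, 0.109, 0.3156]
tcp_rot: [-2.08, -2.351, 0.004]
ft_force: [0.6, -0.6, 0.4]
opening: 0.998
finger_force: 0.0
```

jog_arm(
  targets=[
    [0, 0, -0.175, 0, 0, 0, 0],
    [0, 0, -0.175, 0, 0, 0, 0],
    [0, 0, -0.175, 0, 0, 0, 0],
    [0, 0, -0.175, 0, 0, 0, 0],
    [0, 0, -0.175, 0, 0, 0, 0],
  ],
)

```text
time_s: 7.98
eef_pos: [0.5742, 0.1074, 0.3154]
tcp_rot: [-0.879, -3.012, 0.002]
ft_force: [0.4, 0.8, 0.3]
opening: 0.997
finger_force: 0.0
```

jog_arm(
  targets=[
    [0, 0, -0.175, 0, 0, 0, 0],
    [0, 0, -0.175, 0, 0, 0, 0],
    [0, 0, -0.175, 0, 0, 0, 0],
    [0, 0, -0.17, 0, 0, 0, 0],
    [0, 0, 0, 0, 0, 0, 0],
  ],
)

```text
time_s: 8.6
eef_pos: [0.5744, 0.1074, 0.3158]
tcp_rot: [0.187, -3.133, -0.0]
ft_force: [-0.0, -0.5, 0.3]
opening: 1.002
finger_force: 0.0
```

jog_arm(
  targets=[
    [0.15, 0, 0, 0, 0, 0, 0],
    [0.15, 0, 0, 0, 0, 0, 0],
    [0.15, 0, 0, 0, 0, 0, 0],
    [0.15, 0, 0, 0, 0, 0, 0],
    [0, 0, 0, 0, 0, 0, 0],
  ],
)

```text
time_s: 9.22
eef_pos: [0.5738, 0.1094, 0.3147]
tcp_rot: [-0.183, 2.965, -0.917]
ft_force: [-1.2, -1.1, -0.8]
opening: 1.002
finger_force: 0.0
```

```bash
python3 look.py scene c5
```

```text
9.225 [0.5738 0.1094 0.3147] [-0.183  2.965 -0.917] [ 0.284  0.267  1.459 -0.591  1.535 -1.353] [-1.2 -1.1 -0.8]
```

```bash
cat > arm.py <<'E'
import numpy as np
from scipy.optimize import least_squares
from scipy.spatial.transform import Rotation as Ro
LO=np.array([-2.99,-.89,.3,-1.14,0,-3.12]);HI=np.array([2.99,2.07,2.58,4.28,2.63,3.12])
V=None
def fk(q,v=None):
    v=V if v is None else v  # L1,L2,H,off,el,Lt,lat_shoulder,lat_wrist
    B=Ro.from_euler("Z",q[0]);F=B*Ro.from_euler("YZ",[q[1]+q[2],q[3]]);R=F*Ro.from_euler("YZ",[q[4],q[5]+np.pi/2])
    W=np.array([0,0,v[2]])+B.apply([v[3]+v[0]*np.sin(q[1]),v[6],v[0]*np.cos(q[1])])+F.apply([0,v[7],0])+(B*Ro.from_euler("Y",q[1]+q[2])).apply([v[4],0,v[1]])
    return W+R.apply([0,0,v[5]]),R,W
def ik(p,R,q0):
    g=lambda q:np.r_[(fk(q)[0]-p)*3,(fk(q)[1]*R.inv()).as_rotvec()]
    o=least_squares(g,np.clip(q0,LO+.01,HI-.01),bounds=(LO,HI));return o.x,np.abs(o.fun).max()
def tool(psi,phi,opt):
    z=np.array([np.cos(phi)*np.sin(psi),-np.cos(phi)*np.cos(psi),-np.sin(phi)])
    x=opt*np.array([np.cos(psi),np.sin(psi),0]);y=np.cross(z,x);return Ro.from_matrix(np.c_[x,y,z])
import pickle,glob
D=[pickle.load(open(f,"rb"))[0] for f in sorted(glob.glob("[wsc][0-9].pkl"))]+[pickle.load(open("d0.pkl","rb"))["s"]]
r=lambda v:np.concatenate([np.r_[fk(s["joints"],v)[0]-s["eef_pos"]] for s in D])
_o=least_squares(r,[.42,.5,.3,.0,.08,.3,.1,0]);V=_o.x
E
python3 - <<'E'
import arm
from arm import *
print(V.round(4),abs(arm._o.fun).max())
s=D[-2] if 0 else pickle.load(open("c5.pkl","rb"))[0]
print((fk(s["joints"])[1].inv()*Ro.from_rotvec(s["tcp_rot"])).as_rotvec())
for phi in (0,10,15,20):
    q,e=ik(np.array([.589,-.005,.12]),tool(.12,np.radians(phi),-1),s["joints"]);print(phi,q.round(2),round(e,3),fk(q)[2].round(3))
E
```

```text
[0.4382 0.5145 0.3134 0.     0.0855 0.3115 0.1178 0.    ] 2.2348223271961842e-10
[-1.40295761e-16  4.78783679e-16 -1.19695920e-16]
0 [ 0.34  0.9   1.41 -1.14  1.72 -0.78] 0.206 [0.589 0.334 0.177]
10 [ 0.32  0.81  1.47 -1.14  1.6  -0.83] 0.124 [0.581 0.314 0.211]
15 [ 0.3   0.77  1.51 -1.14  1.53 -0.84] 0.082 [0.574 0.302 0.226]
20 [ 0.29  0.73  1.56 -1.14  1.47 -0.86] 0.042 [0.566 0.289 0.24 ]
```

```bash
python3 - <<'E'
from arm import *
s=pickle.load(open("c5.pkl","rb"))[0]
for px in (.60,.56):
  for psi in (-.3,-.1,.12,.3,.5):
    row=[]
    for phi in (0,10,15,20,25,30):
      q,e=ik(np.array([px,-.005,.12]),tool(psi,np.radians(phi),-1),s["joints"]);row.append((phi,round(e,3),q[3].round(2),fk(q)[2].round(2).tolist()))
    print(px,psi,[x for x in row if x[1]<.02][:2])
E
```

```text
0.6 -0.3 [(10, np.float64(0.0), np.float64(-1.1), [0.69, 0.29, 0.17]), (15, np.float64(0.0), np.float64(-1.04), [0.69, 0.28, 0.2])]
0.6 -0.1 [(15, np.float64(0.0), np.float64(-1.14), [0.63, 0.29, 0.2]), (20, np.float64(0.0), np.float64(-1.08), [0.63, 0.29, 0.23])]
0.6 0.12 [(25, np.float64(0.003), np.float64(-1.14), [0.57, 0.28, 0.25]), (30, np.float64(0.0), np.float64(-1.08), [0.57, 0.26, 0.28])]
0.6 0.3 []
0.6 0.5 []
0.56 -0.3 [(10, np.float64(0.0), np.float64(-1.07), [0.65, 0.29, 0.17]), (15, np.float64(0.0), np.float64(-1.02), [0.65, 0.28, 0.2])]
0.56 -0.1 [(15, np.float64(0.0), np.float64(-1.12), [0.59, 0.29, 0.2]), (20, np.float64(0.0), np.float64(-1.07), [0.59, 0.29, 0.23])]
0.56 0.12 [(25, np.float64(0.001), np.float64(-1.14), [0.53, 0.28, 0.25]), (30, np.float64(0.0), np.float64(-1.08), [0.53, 0.26, 0.28])]
0.56 0.3 []
0.56 0.5 []
```

```bash
cat > plan.py <<'E'
from arm import *
from station import sensors
def rel(p,R,s=None):
    s=s or sensors.state();C=Ro.from_rotvec(s["tcp_rot"])
    print("turn",(C.inv()*R).as_rotvec().round(4),"then shift",R.inv().apply(np.array(p)-s["eef_pos"]).round(4))
    q,e=ik(np.array(p),R,s["joints"]);print("q",q.round(3),"err",e.round(4),"W",fk(q)[2].round(3))
E
python3 - <<'E'
from plan import *
R=tool(-.08,.349,-1)
T=np.array([.587,-.0055,.1144]);z=R.apply([0,0,1]);print(z)
rel(T,R);rel(T-.09*z,R)
E
```

```text
[-0.07509705 -0.93670966 -0.34195826]
turn [0.6216 0.1601 0.1275] then shift [-0.0217  0.1507  0.1748]
q [ 0.263  0.818  1.439 -1.087  1.599 -0.817] err 0.0 W [0.61  0.286 0.221]
turn [0.6216 0.1601 0.1275] then shift [-0.0217  0.1507  0.0848]
q [ 0.376  0.842  1.31  -1.024  1.73  -0.864] err 0.0 W [0.617 0.371 0.252]
```

jog_arm(
  targets=[
    [0.1554, 0.04, 0.0319, 0, 0, 0, 0.5],
    [0.1554, 0.04, 0.0319, 0, 0, 0, 0.5],
    [0.1554, 0.04, 0.0319, 0, 0, 0, 0.5],
    [0.1554, 0.04, 0.0319, 0, 0, 0, 0.5],
    [0, 0, 0, 0, 0, 0, 0.5],
  ],
)

```text
time_s: 9.9
eef_pos: [0.5747, 0.1067, 0.3136]
tcp_rot: [-0.1, -2.53, 1.773]
ft_force: [0.2, -0.7, -0.0]
opening: 0.504
finger_force: 0.0
```

jog_arm(
  targets=[
    [0, 0, 0, -0.005, 0.038, 0.021, 0.5],
    [0, 0, 0, -0.006, 0.038, 0.021, 0.5],
    [0, 0, 0, -0.006, 0.038, 0.021, 0.5],
    [0, 0, 0, -0.005, 0.037, 0.021, 0.5],
    [0, 0, 0, 0, 0, 0, 0.5],
  ],
)

```text
time_s: 10.52
eef_pos: [0.5943, 0.0765, 0.1456]
tcp_rot: [-0.105, -2.533, 1.772]
ft_force: [-0.6, -0.5, 0.6]
opening: 0.5
finger_force: 0.0
```

```bash
python3 look.py wrist w6; python3 look.py side s7; python3 - <<'E'
from plan import *
import cv2
R=tool(-.08,.349,-1);rel([.587,-.0055,.1144],R);print(sensors.state()["opening"])
a=cv2.imread("pics/w6.png");b=cv2.imread("pics/s7.png")[130:280,270:470]
b=cv2.resize(b,None,fx=3,fy=3,interpolation=cv2.INTER_CUBIC)
a=cv2.resize(a,(240,150));b[:150,:240]=a
cv2.imwrite("pics/m7.png",b)
E
```

```text
10.525 [0.5943 0.0765 0.1456] [-0.105 -2.533  1.772] [ 0.372  0.841  1.309 -1.024  1.73  -0.866] [-0.6 -0.5  0.6]
10.575 [0.5953 0.0773 0.1481] [-0.107 -2.536  1.774] [ 0.373  0.838  1.307 -1.025  1.731 -0.866] [0.4 0.3 1.4]
turn [ 0.0011  0.0002 -0.0058] then shift [0.0023 0.0044 0.0909]
q [ 0.263  0.818  1.439 -1.087  1.599 -0.817] err 0.0 W [0.61  0.286 0.221]
0.4965772476351528
```

View pics/m7.png

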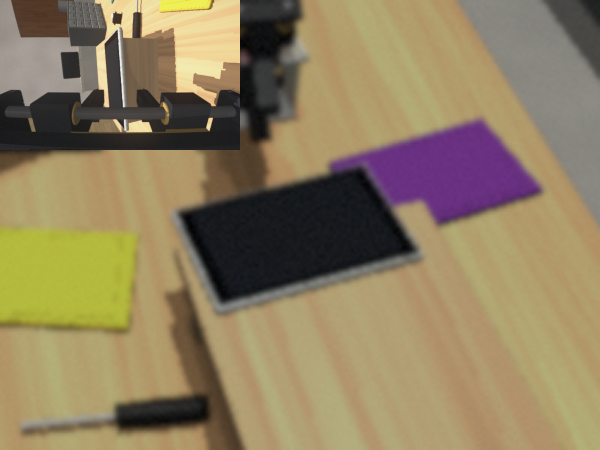

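```bash
python3 - <<'E'
import pickle
from lib import *
s,c=pickle.load(open("s7.pkl","rb"));a,b=.098,.062
p,r=fit([(c,[(-a,b,.124),(a,b,.124),(a,-b,.124),(-a,-b,.124)],[(328.3,201),(391.7,185),(410,215.7),(342.3,232.7)])],[.6,-.04,.12]);print(p,r.round(1).tolist(),place(p,[(0,b,.12)]))
E
```

```text
[ 0.5939071  -0.03912773  0.11201209] [[-1.7, -0.9], [0.3, -0.6], [2.0, 0.0], [-0.3, 1.2]] [[0.58697686 0.02248373 0.12      ]]
```

jog_arm(
  targets=[
    [0, 0, 0, 0.001, 0.001, 0.03, 0.5],
    [0, 0, 0, 0.001, 0.001, 0.03, 0.5],
    [0, 0, 0, 0, 0, 0, 0.5],
  ],
)

```text
time_s: 11.0
eef_pos: [0.5892, 0.022, 0.1273]
tcp_rot: [-0.109, -2.537, 1.776]
ft_force: [-0.5, -0.2, 0.1]
opening: 0.501
finger_force: 0.0
```

jog_arm(
  targets=[
    [0, 0, 0, 0, 0.001, 0.015, 0.5],
    [0, 0, 0, 0, 0.001, 0.015, 0.5],
    [0, 0, 0, 0, 0, 0, 0.65],
    [0, 0, 0, 0, 0, 0, 0.72],
    [0, 0, 0, 0, 0, 0, 0.72],
  ],
)

```text
time_s: 11.62
eef_pos: [0.5868, -0.0041, 0.1129]
tcp_rot: [-0.104, -2.535, 1.778]
ft_force: [-0.7, 0.2, -0.8]
opening: 0.276
finger_force: 0.0
```

```bash
python3 - <<'E'
from plan import *
s=sensors.state();print(s["eef_pos"],s["ft_force"],s["opening"],s["finger_force"]); rel([.587,-.0065,.1144],tool(-.08,.349,-1))
E
```

```text
[ 0.58679728 -0.00407756  0.11290638] [-0.66514271  0.20924885 -0.81999338] 0.27632075667172423 0.0
turn [-0.0016  0.0014 -0.0028] then shift [-0.0004 -0.0022  0.0017]
q [ 0.261  0.817  1.44  -1.088  1.597 -0.817] err 0.0 W [0.61  0.285 0.221]
```

jog_arm(
  targets=[
    [0, 0, 0, 0, -0.0094, -0.0034, 0.72],
    [0, 0, 0, 0, -0.0094, -0.0034, 0.74],
    [0, 0, 0, 0, -0.0094, -0.0034, 0.77],
    [0, 0, 0, 0, -0.0094, -0.0034, 0.8],
    [0, 0, 0, 0, 0, 0, 0.8],
  ],
)

```text
time_s: 12.25
eef_pos: [0.587, -0.0043, 0.154]
tcp_rot: [-0.106, -2.537, 1.778]
ft_force: [-0.4, 0.0, -1.9]
opening: 0.199
finger_force: 1.0
```

jog_arm(
  targets=[
    [0, 0, 0, 0, -0.003, -0.001, 0.85],
    [0, 0, 0, 0, 0, 0, 0.9],
    [0, 0, 0, 0, 0, 0, 1],
    [0, 0, 0, 0, 0, 0, 1],
    [0, 0, 0, 0, 0, 0, 1],
  ],
)

```text
time_s: 12.88
eef_pos: [0.5864, -0.0046, 0.1559]
tcp_rot: [-0.104, -2.534, 1.778]
ft_force: [0.4, 0.2, 0.2]
opening: 0.103
finger_force: 29.9
```

```bash
python3 look.py side s8; python3 - <<'E'
from plan import *
s=sensors.state();print(s["ft_force"],s["torque"],s["opening"],s["finger_force"])
E
```

```text
12.875 [ 0.5864 -0.0046  0.1559] [-0.104 -2.534  1.778] [ 0.265  0.749  1.452 -1.09   1.626 -0.863] [0.4 0.2 0.2]
[-0.27234384  0.09798142 -0.74525113] [0.33530637 0.22848155 0.05640038] 0.10219417387919551 29.907052859198302
```

jog_arm(
  targets=[
    [0, 0, 0, 0, -0.01, -0.0036, 1],
    [0, 0, 0, 0, -0.03, -0.011, 1],
    [0, 0, 0, 0, -0.035, -0.0127, 1],
    [0, 0, 0, 0, -0.035, -0.0127, 1],
    [0, 0, 0, 0, -0.02, -0.007, 1],
  ],
)

```text
time_s: 13.55
eef_pos: [0.5864, -0.0044, 0.2964]
tcp_rot: [-0.107, -2.538, 1.777]
ft_force: [0.3, 0.1, -4.0]
opening: 0.1
finger_force: 30.0
```

```bash
python3 look.py side s9; python3 - <<'E'
from plan import *
s=sensors.state();print(s["ft_force"],s["torque"],s["opening"],s["finger_force"])
c,sn=np.cos(-.18),np.sin(-.18)
# Final tool: z down, tilted in-plane so tablet long edge is level: tablet in-plane angle vs tool = .20
X=np.array([-c,-sn,0]);  # tool x before in-plane tilt (opt -1: x ~ -world x)
N=np.array([-sn,c,0]);Z=np.array([0,0,-1.]);print(np.cross(Z,X),N)
R0=Ro.from_matrix(np.c_[X,np.cross(Z,X),Z])
for d in(.19,-.19):
    R=R0*Ro.from_euler("y",d)
    # tablet axes in tool: long edge dir at grasp
    print(d,R.as_matrix().round(3).tolist())
Rg=tool(-.08,.349,-1);Rtab=Ro.from_euler("z",.115);  # tablet long axis, in-plane part
l=Rtab.apply([1,0,0]);print("long axis in tool at grasp (flat)",Rg.inv().apply(l))
E
```

```text
13.55 [ 0.5864 -0.0044  0.2964] [-0.107 -2.538  1.777] [ 0.265  0.544  1.442 -1.109  1.723 -1.053] [ 0.3  0.1 -4. ]
[ 1.89254204  0.86304449 -2.37244106] [ 1.2128663  -0.15864144  0.17151589] 0.10064533410359419 29.999594336841255
[0.17902957 0.98384369 0.        ] [0.17902957 0.98384369 0.        ]
0.19 [[-0.966, 0.179, -0.186], [0.176, 0.984, 0.034], [0.189, -0.0, -0.982]]
-0.19 [[-0.966, 0.179, 0.186], [0.176, 0.984, -0.034], [-0.189, 0.0, -0.982]]
long axis in tool at grasp (flat) [-0.98104767  0.06626007 -0.18208535]
```

```bash
cat >> plan.py <<'E'
c_,s_=np.cos(-.18),np.sin(-.18)
RF=Ro.from_matrix(np.c_[[-c_,-s_,0],[-s_,c_,0],[0,0,-1.]])*Ro.from_euler("y",.19)
E
python3 - <<'E'
from plan import *
s=sensors.state()
rel([.5864,-.0044,.2964],RF);rel([.3856,.2617,.26],RF);rel([.3856,.2617,.105],RF)
C=Ro.from_rotvec(s["tcp_rot"]);v=(C.inv()*RF).as_rotvec();q=s["joints"]
for f in np.linspace(0,1,6):
    q,e=ik(s["eef_pos"],C*Ro.from_rotvec(f*v),q);print(q.round(2),e.round(3))
E
```

```text
turn [-1.2258  0.2341 -0.0345] then shift [ 0.0001 -0.0002  0.0025]
q [-0.207  0.298  1.361 -0.005  1.673 -1.598] err 0.0 W [ 0.644 -0.015  0.602]
turn [-1.2258  0.2341 -0.0345] then shift [0.234  0.2257 0.0846]
q [ 0.282  0.019  1.751  0.084  1.542 -1.118] err 0.0 W [0.443 0.251 0.566]
turn [-1.2258  0.2341 -0.0345] then shift [0.2047 0.2257 0.2368]
q [ 0.282  0.213  1.88   0.09   1.22  -1.147] err 0.0 W [0.443 0.251 0.411]
[ 0.27  0.54  1.44 -1.11  1.72 -1.05] 0.0
[ 0.21  0.46  1.41 -0.9   1.67 -1.15] 0.0
[ 0.13  0.39  1.39 -0.69  1.64 -1.26] 0.0
[ 0.03  0.33  1.37 -0.46  1.63 -1.38] 0.0
[-0.09  0.3   1.36 -0.23  1.64 -1.49] 0.0
[-0.21  0.3   1.36 -0.01  1.68 -1.6 ] 0.0
```

jog_arm(
  targets=[
    [-0.1226, 0.0234, -0.0035, 0, 0, 0, 1],
    [-0.1226, 0.0234, -0.0035, 0, 0, 0, 1],
    [-0.1226, 0.0234, -0.0035, 0, 0, 0, 1],
    [-0.1226, 0.0234, -0.0035, 0, 0, 0, 1],
    [-0.1226, 0.0234, -0.0035, 0, 0, 0, 1],
  ],
)

```text
time_s: 14.22
eef_pos: [0.5856, -0.0043, 0.293]
tcp_rot: [-0.195, -2.872, 0.892]
ft_force: [-0.0, -0.9, -4.2]
opening: 0.096
finger_force: 30.0
```

jog_arm(
  targets=[
    [-0.1226, 0.0234, -0.0035, 0, 0, 0, 1],
    [-0.1226, 0.0234, -0.0035, 0, 0, 0, 1],
    [-0.1226, 0.0234, -0.0035, 0, 0, 0, 1],
    [-0.1226, 0.0234, -0.0035, 0, 0, 0, 1],
    [-0.1226, 0.0234, -0.0035, 0, 0, 0, 1],
  ],
)

```text
time_s: 14.85
eef_pos: [0.5855, -0.0047, 0.2932]
tcp_rot: [-0.265, -2.932, -0.029]
ft_force: [0.4, -0.8, -3.9]
opening: 0.1
finger_force: 30.0
```

jog_arm(
  targets=[
    [0, 0, 0, 0.013, 0.0125, 0.0047, 1],
    [0, 0, 0, 0.026, 0.025, 0.0094, 1],
    [0, 0, 0, 0.026, 0.025, 0.0094, 1],
    [0, 0, 0, 0.026, 0.025, 0.0094, 1],
    [0, 0, 0, 0.026, 0.025, 0.0094, 1],
  ],
)

```text
time_s: 15.48
eef_pos: [0.4829, 0.1296, 0.2741]
tcp_rot: [-0.263, -2.933, -0.02]
ft_force: [1.3, 0.6, -3.6]
opening: 0.1
finger_force: 30.0
```

jog_arm(
  targets=[
    [0, 0, 0, 0.026, 0.025, 0.0094, 1],
    [0, 0, 0, 0.026, 0.025, 0.0094, 1],
    [0, 0, 0, 0.026, 0.025, 0.0094, 1],
    [0, 0, 0, 0.013, 0.0125, 0.0047, 1],
    [0, 0, 0, 0, 0, 0, 1],
  ],
)

```text
time_s: 16.1
eef_pos: [0.4054, 0.2319, 0.2601]
tcp_rot: [-0.26, -2.934, -0.021]
ft_force: [1.2, -0.0, -3.6]
opening: 0.101
finger_force: 30.0
```

```bash
python3 look.py side s10; python3 look.py scene c10; python3 - <<'E'
from plan import *
s=sensors.state();print(s["ft_force"].round(1),s["opening"],s["finger_force"])
rel([.3856,.2617,.16],RF)
E
```

```text
16.1 [0.4054 0.2319 0.2601] [-0.26  -2.934 -0.021] [ 0.215  0.033  1.737  0.072  1.554 -1.187] [ 1.2 -0.  -3.6]
16.15 [0.4063 0.2312 0.2603] [-0.262 -2.935 -0.021] [ 0.213  0.034  1.736  0.071  1.554 -1.187] [-0.1 -1.3 -3.5]
[ 0.8 -0.8 -3.6] 0.0992241825745772 29.989632102660835
turn [-0.0029 -0.0052  0.0005] then shift [0.007  0.0266 0.1037]
q [ 0.282  0.131  1.847  0.087  1.336 -1.136] err 0.0 W [0.443 0.251 0.466]
```

jog_arm(
  targets=[
    [0, 0, 0, 0.013, 0.0133, 0.003, 1],
    [0, 0, 0, 0.013, 0.0133, 0.003, 1],
    [0, 0, 0, 0, 0, 0, 1],
    [0, 0, 0, 0, 0, 0, 1],
  ],
)

```text
time_s: 16.7
eef_pos: [0.3851, 0.2622, 0.2597]
tcp_rot: [-0.263, -2.935, -0.023]
ft_force: [0.2, 0.0, -2.7]
opening: 0.099
finger_force: 30.0
```

```bash
cat > tab.py <<'E'
import sys,pickle,cv2,itertools
from lib import *
s,c=pickle.load(open(sys.argv[1]+".pkl","rb"))
g=cv2.GaussianBlur(cv2.cvtColor(c["color"],cv2.COLOR_BGR2GRAY).astype(np.float32),(0,0),1.0)
gx=cv2.Sobel(g,cv2.CV_32F,1,0);gy=cv2.Sobel(g,cv2.CV_32F,0,1)
T=Ro.from_rotvec(s["tcp_rot"])
def outline(u,w,d):
    l=np.array([-np.cos(d),0,-np.sin(d)]);i=np.array([-np.sin(d),0,np.cos(d)])
    C=u*l+w*i
    k=[(-.098,-.062),(.098,-.062),(.098,.062),(-.098,.062)]
    P=np.array([C+a*l+b*i for a,b in k]);return s["eef_pos"]+T.apply(P)
def score(v):
    P=outline(*v);tot=0
    for a,b in((1,2),(2,3),(3,0)):   # two sides and the bottom
        q=proj(c,P[a]+np.linspace(.05,.95,60)[:,None]*(P[b]-P[a]));t=q[-1]-q[0];n=np.array([-t[1],t[0]])/np.hypot(*t)
        m=q.astype(np.float32);X=cv2.remap(gx,m[:,:1],m[:,1:],1)[:,0];Y=cv2.remap(gy,m[:,:1],m[:,1:],1)[:,0]
        tot+=np.clip(np.abs(X*n[0]+Y*n[1]),0,150).mean()
    return tot
best=sorted(((score(v),v) for v in itertools.product(np.arange(-.015,.0151,.0015),np.arange(.025,.0501,.0015),np.arange(.05,.33,.02))),reverse=True,key=lambda t:t[0])
for b in best[:5]: print(round(float(b[0]),1),np.round(b[1],4))
print("corners",outline(*best[0][1]).round(4).tolist())
E
python3 look.py side s11; python3 look.py scene c11; python3 tab.py s11; python3 tab.py c11
python3 -c "
from plan import *
rel([.3856,.2617,.16],RF)"
```

```text
16.7 [0.3851 0.2622 0.2597] [-0.263 -2.935 -0.023] [ 0.283  0.023  1.748  0.085  1.547 -1.118] [ 0.2  0.  -2.7]
16.75 [0.3853 0.262  0.2597] [-0.264 -2.935 -0.023] [ 0.283  0.023  1.748  0.085  1.547 -1.118] [ 0.  -0.  -3.2]
310.5 [-0.0015  0.043   0.19  ]
309.5 [-0.0015  0.0445  0.19  ]
309.2 [-0.0015  0.043   0.21  ]
308.1 [-0.0015  0.0415  0.19  ]
307.2 [-0.0015  0.0445  0.21  ]
corners [[0.2873, 0.2799, 0.2792], [0.4802, 0.245, 0.2782], [0.4795, 0.2449, 0.1542], [0.2866, 0.2797, 0.1552]]
233.5 [-0.015  0.049  0.33 ]
232.4 [-0.0135  0.049   0.33  ]
232.3 [-0.015  0.049  0.31 ]
231.8 [-0.015   0.0475  0.33  ]
231.7 [-0.0135  0.0475  0.33  ]
corners [[0.2733, 0.2823, 0.2574], [0.4645, 0.2477, 0.2837], [0.4808, 0.2445, 0.1608], [0.2897, 0.2791, 0.1345]]
turn [-0.0019 -0.0055  0.    ] then shift [-0.0191 -0.0002  0.0979]
q [ 0.282  0.131  1.847  0.087  1.336 -1.136] err 0.0 W [0.443 0.251 0.466]
```

Side-view edge fit shows the tablet hanging level, with its bottom 105 mm below the TCP. Lowering.

jog_arm(
  targets=[
    [0, 0, 0, -0.0046, 0, 0.0236, 1],
    [0, 0, 0, -0.0046, 0, 0.0236, 1],
    [0, 0, 0, -0.0046, 0, 0.0236, 1],
    [0, 0, 0, -0.0029, 0, 0.0147, 1],
    [0, 0, 0, 0, 0, 0, 1],
  ],
)

```text
time_s: 17.42
eef_pos: [0.3843, 0.2616, 0.1717]
tcp_rot: [-0.265, -2.932, -0.022]
ft_force: [0.2, -0.6, -3.3]
opening: 0.099
finger_force: 30.0
```

jog_arm(
  targets=[
    [0, 0, 0, -0.0019, 0, 0.0098, 1],
    [0, 0, 0, -0.0019, 0, 0.0098, 1],
    [0, 0, 0, -0.0019, 0, 0.0098, 1],
    [0, 0, 0, -0.0019, 0, 0.0098, 1],
    [0, 0, 0, 0, 0, 0, 1],
  ],
)

```text
time_s: 18.05
eef_pos: [0.3839, 0.2617, 0.1316]
tcp_rot: [-0.264, -2.932, -0.022]
ft_force: [0.7, 0.5, -4.2]
opening: 0.101
finger_force: 30.0
```

jog_arm(
  targets=[
    [0, 0, 0, -0.0015, 0, 0.0078, 1],
    [0, 0, 0, -0.0011, 0, 0.0059, 1],
    [0, 0, 0, -0.0004, 0, 0.002, 1],
    [0, 0, 0, 0, 0, 0, 1],
  ],
)

```text
time_s: 18.55
eef_pos: [0.3845, 0.2619, 0.1165]
tcp_rot: [-0.264, -2.934, -0.023]
ft_force: [-0.8, 0.9, -4.1]
opening: 0.096
finger_force: 30.0
```

jog_arm(
  targets=[
    [0, 0, 0, -0.0004, 0, 0.002, 1],
    [0, 0, 0, 0, 0, 0, 1],
  ],
)

```text
time_s: 18.8
eef_pos: [0.3845, 0.2619, 0.1146]
tcp_rot: [-0.264, -2.934, -0.023]
ft_force: [-0.7, -0.1, -3.6]
opening: 0.101
finger_force: 30.0
```

jog_arm(
  targets=[
    [0, 0, 0, -0.0003, 0, 0.0015, 1],
    [0, 0, 0, 0, 0, 0, 1],
  ],
)

```text
time_s: 19.05
eef_pos: [0.3845, 0.2619, 0.113]
tcp_rot: [-0.264, -2.934, -0.023]
ft_force: [-0.2, -0.5, -4.1]
opening: 0.1
finger_force: 30.0
```

jog_arm(
  targets=[
    [0, 0, 0, -0.0003, 0, 0.0015, 1],
    [0, 0, 0, 0, 0, 0, 1],
  ],
)

```text
time_s: 19.3
eef_pos: [0.3845, 0.2619, 0.1114]
tcp_rot: [-0.264, -2.934, -0.023]
ft_force: [0.3, 0.3, -4.0]
opening: 0.098
finger_force: 30.0
```

jog_arm(
  targets=[
    [0, 0, 0, -0.0003, 0, 0.0015, 1],
    [0, 0, 0, 0, 0, 0, 1],
  ],
)

```text
time_s: 19.55
eef_pos: [0.3844, 0.2619, 0.1099]
tcp_rot: [-0.264, -2.934, -0.023]
ft_force: [-0.3, -0.6, -3.2]
opening: 0.1
finger_force: 30.0
```

jog_arm(
  targets=[
    [0, 0, 0, -0.0002, 0, 0.001, 1],
    [0, 0, 0, 0, 0, 0, 1],
  ],
)

```text
time_s: 19.8
eef_pos: [0.3845, 0.2619, 0.1089]
tcp_rot: [-0.264, -2.934, -0.023]
ft_force: [0.1, 0.1, -4.3]
opening: 0.1
finger_force: 30.0
```

jog_arm(
  targets=[
    [0, 0, 0, -0.0003, 0, 0.0015, 1],
    [0, 0, 0, 0, 0, 0, 1],
  ],
)

```text
time_s: 20.05
eef_pos: [0.3846, 0.262, 0.1075]
tcp_rot: [-0.264, -2.935, -0.023]
ft_force: [-1.4, 0.1, -3.9]
opening: 0.1
finger_force: 30.0
```

jog_arm(
  targets=[
    [0, 0, 0, -0.0003, 0, 0.0015, 1],
    [0, 0, 0, 0, 0, 0, 1],
  ],
)

```text
time_s: 20.3
eef_pos: [0.3847, 0.2624, 0.1075]
tcp_rot: [-0.264, -2.934, -0.024]
ft_force: [-4.2, -0.2, 9.8]
opening: 0.096
finger_force: 30.0
```

```bash
python3 look.py side s12; python3 tab.py s12
```

```text
20.3 [0.3847 0.2624 0.1075] [-0.264 -2.934 -0.024] [ 0.283  0.212  1.876  0.091  1.231 -1.147] [-4.2 -0.2  9.8]
355.1 [-0.0015  0.049   0.27  ]
354.6 [-0.     0.049  0.25 ]
354.4 [-0.0015  0.049   0.25  ]
351.8 [-0.     0.049  0.23 ]
351.7 [0.0015 0.049  0.23  ]
corners [[0.2862, 0.2802, 0.1131], [0.4785, 0.2454, 0.1276], [0.4875, 0.2436, 0.0039], [0.2952, 0.2785, -0.0106]]
```

The tablet is on the floor (+9.8 N at the expected height). Opening gradually.

jog_arm(
  targets=[
    [0, 0, 0, 0, 0, 0, 0.88],
    [0, 0, 0, 0, 0, 0, 0.86],
    [0, 0, 0, 0, 0, 0, 0.84],
    [0, 0, 0, 0, 0, 0, 0.8],
    [0, 0, 0, 0, 0, 0, 0.75],
  ],
)

```text
time_s: 20.98
eef_pos: [0.3845, 0.2619, 0.1058]
tcp_rot: [-0.264, -2.934, -0.023]
ft_force: [-0.6, 0.5, -0.3]
opening: 0.246
finger_force: 0.0
```

jog_arm(
  targets=[
    [0, 0, 0, 0, 0, 0, 0.72],
    [0, 0, 0, 0, 0, 0, 0.7],
    [0, 0, 0, 0, 0, 0, 0.7],
    [0, 0, 0, 0, 0, 0, 0.7],
    [0, 0, 0, 0, 0, 0, 0.7],
  ],
)

```text
time_s: 21.6
eef_pos: [0.3846, 0.2619, 0.1059]
tcp_rot: [-0.264, -2.934, -0.023]
ft_force: [-0.1, -0.7, -1.3]
opening: 0.301
finger_force: 0.0
```

jog_arm(
  targets=[
    [0, 0, 0, 0, 0, 0, 0.65],
    [0, 0, 0, 0, 0, 0, 0.6],
    [0, 0, 0, 0, 0, 0, 0.55],
    [0, 0, 0, 0, 0, 0, 0.5],
    [0, 0, 0, 0, 0, 0, 0.5],
  ],
)

```text
time_s: 22.22
eef_pos: [0.3846, 0.2619, 0.1059]
tcp_rot: [-0.264, -2.934, -0.023]
ft_force: [0.2, 0.0, -0.2]
opening: 0.501
finger_force: 0.0
```

jog_arm(
  targets=[
    [0, 0, 0, 0.001, 0, -0.005, 0.5],
    [0, 0, 0, 0.002, 0, -0.0098, 0.5],
    [0, 0, 0, 0.002, 0, -0.0098, 0.5],
    [0, 0, 0, 0.003, 0, -0.0147, 0.5],
    [0, 0, 0, 0.004, 0, -0.02, 0.5],
  ],
)

```text
time_s: 22.85
eef_pos: [0.3842, 0.262, 0.1675]
tcp_rot: [-0.264, -2.934, -0.023]
ft_force: [0.0, 0.5, 0.5]
opening: 0.501
finger_force: 0.0
```

jog_arm(
  targets=[
    [0, 0, 0, 0.006, 0, -0.03, 0.5],
    [0, 0, 0, 0.008, 0, -0.04, 0.5],
    [0, 0, 0, 0.008, 0, -0.04, 0.5],
    [0, 0, 0, 0, 0, 0, 0.5],
    [0, 0, 0, 0, 0, 0, 0.5],
  ],
)

```text
time_s: 23.48
eef_pos: [0.3839, 0.2622, 0.2786]
tcp_rot: [-0.264, -2.935, -0.023]
ft_force: [-0.2, -0.3, -0.9]
opening: 0.502
finger_force: 0.0
```

```bash
python3 look.py wrist w13; python3 look.py side s13; python3 - <<'E'
# fit upright tablet in the side picture: x,y of the bottom middle, yaw, lean
import pickle,cv2
from lib import *
from scipy.optimize import differential_evolution as DE
s,c=pickle.load(open("s13.pkl","rb"))
g=cv2.GaussianBlur(cv2.cvtColor(c["color"],cv2.COLOR_BGR2GRAY).astype(np.float32),(0,0),1.0)
gx=cv2.Sobel(g,cv2.CV_32F,1,0);gy=cv2.Sobel(g,cv2.CV_32F,0,1)
def corners(v): # along, across, lean about bottom, tilt (sorter frame)
    a,b,le,ti=v;k=np.array([(-.098,0),(-.098,.124),(.098,.124),(.098,0)])
    x=a+k[:,0]*np.cos(ti)-k[:,1]*np.sin(ti);h=k[:,0]*np.sin(ti)+k[:,1]*np.cos(ti)
    return place([.393,.302,-.18],np.c_[x,b+h*np.sin(le),.006+h*np.cos(le)])
def f(v):
    P=corners(v);t=0
    for i in(0,1,2):
        q=proj(c,P[i]+np.linspace(.03 if i==1 else .3*(i==0),.97 if i<2 else .7,60)[:,None]*(P[i+1]-P[i]));d=q[-1]-q[0];n=np.array([-d[1],d[0]])/np.hypot(*d);m=q.astype(np.float32)
        t-=np.clip(abs(cv2.remap(gx,m[:,:1],m[:,1:],1)[:,0]*n[0]+cv2.remap(gy,m[:,:1],m[:,1:],1)[:,0]*n[1]),0,150).mean()
    return t
for sd in(0,1):
    o=DE(f,[(-.04,.04),(-.053,-.02),(-.35,.35),(-.15,.15)],seed=sd,popsize=40);print(o.x.round(3),round(o.fun,1),corners(o.x).round(3).tolist())
E
```

```text
23.475 [0.3839 0.2622 0.2786] [-0.264 -2.935 -0.023] [ 0.283  0.006  1.727  0.085  1.585 -1.114] [-0.2 -0.3 -0.9]
23.525 [0.3836 0.2621 0.2779] [-0.264 -2.933 -0.022] [ 0.283  0.006  1.728  0.085  1.585 -1.114] [-0.1 -1.   0.1]
[ 0.002 -0.021 -0.221 -0.002] -441.8 [[0.295, 0.299, 0.006], [0.29, 0.272, 0.127], [0.483, 0.237, 0.127], [0.488, 0.264, 0.006]]
[ 0.003 -0.021 -0.223  0.001] -441.8 [[0.296, 0.299, 0.006], [0.291, 0.272, 0.127], [0.484, 0.236, 0.127], [0.489, 0.264, 0.006]]
```

```bash
python3 -c "
from station import order
print(order.hand_in())"
```

```text
the job is handed in; nothing more can be done
None
```

The job is handed in; no verdict came back. By my last camera fit, the tablet stands level on its long edge on the floor of the sorter's empty slot, let go and leaning about 0.22 rad, at 23.5 s; I did not re-measure the notebooks, tub, servo or screwdriver, but no force reading suggested contact with them.

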